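Set the dryer's pull-to-lock programme knob

ROBOT

A 6-joint arm with a two-finger parallel gripper is mounted at the origin on the work surface. World frame = base frame: x ahead of the robot, y to its left, z up, the work surface at z = 0. Lengths are in m, angles in degrees, forces in N, time in s.
With the tool pointing down it reaches from about 0.4 to 0.825 m from the base axis. Payload 7 kg.
Tool frame: the origin (TCP) lies at the very end of the fingers, on their centre line; the grasp point (between the pads) lies behind it (r.grasp_offset is the z of the grasp point in the tool frame, in m); z points along the fingers, y is the direction in which the jaws open and shut (so a half turn about z gives the same grasp; the last joint's range is limited). The gripper opens to 88 mm and grips with 3 to 60 N. Pads are 19 mm wide; open, the fingers measure 130 mm over their backs; the gripper's body (78 mm by 193 mm) begins 47 mm behind the grasp point.
Start: joints at [88.757, 20.546, 0.682, 0, -70.136, -16.507], TCP at [0.206, 0.643, 0.227] pointing down, gripper open.
Joint ranges: [-176.03, 176.03], [-82.01, 121.73], [-58.28, 71.71], [-173.87, 95.51], [-174.79, -0.11], [-173.66, 173.66]. Speed limits (degrees/s): [136.94, 136.94, 172.46, 180, 180, 180].

INTERFACE

Orientations are given as [roll, pitch, yaw] about the fixed x, y, z axes, in that order (R = Rz(yaw) Ry(pitch) Rx(roll)).
In Python, from plant import r gives the robot as it stands. The module is installed in compiled form; this text tells all that it offers.
- The arm moves only by the tool servo_tool, never from a script. Its argument "targets" is a list of rows, each an object of numbers: "dx", "dy", "dz": the shift along the world's x, y, z in cm; "spin": the turn about the world's z in rad; "grip": the opening in per cent of the stroke, from 0 (shut) to 100 (fully open). A call has exactly 10 rows; each row is the pose to reach, as a shift and turn from the pose commanded when the call began; what a row does not reach only later rows make up. A row lasts 1/12 s, in which the tool goes at most 41.7 mm and 7.16 degrees, less where a joint would pass 70% of its speed; a pose out of reach is approached as far as the arm can. A call with a gripper value outside its range is refused whole. The fingers move at their own pace and stop on an object; "squeeze" is the grip in N (left out, the last holds). Time passes only in rows, so rows that repeat a pose let the fingers close, or fill a call up. It gives the time, the measured TCP pose, the force and the opening at its end, in the units of the state.
- r.get_state(): the state, without advancing time (a new reading comes with each control period).
- r.capture(name): name is "side" or "top" or "wrist"; returns the picture (400x640x3 uint8, blue, green, red); there is no depth.
- r.get_calibration(name): a dict with "K" (3x3 intrinsics, pixels), "extrinsics" (4x4, takes a point from camera to world coordinates). Camera axes: x right, y down, z forward; pixel columns grow to the right and rows downward; lengths in m; the calibration is good to about 2 mm. A picture is of the moment at which its call begins: read the wrist's pose just before it. get_calibration takes no time and is no camera call; for the wrist camera it gives the pose at the moment of the call.
- r.close_job(): hands the job in, once; it reports no verdict.
Trained networks look in the newest picture that a camera, given by its name, has taken for a name from the list of things; names that differ only in an ending like _2 or _b are one class to them, and where a whole thing is asked for, a point or a joint stands for the part that bears it (a point fixed in the world has none). Each returns a list of dicts, best first, with "p" (0 to 1); they miss things now and then, are a little off and sometimes report something else, mostly with a low value. They report only what shows in the picture. A call takes as long as a camera call.
- r.cut_out(name, camera): "mask" (400x640 bool, what is visible of it) and "extent" ([left, top, right, bottom] in pixels, round what is visible of it).
The state is a dict: "time_s": time; "joints": joint angles; "qd": joint speeds; "joint_torque": joint torques, N m; "tcp_pos": TCP position; "eef_rot": TCP orientation; "contact_force": force on the tool from outside, world axes, zero at the start; "moment": the same for the moment, N m; "gripper_width": finger opening in m.
Only numpy, scipy, OpenCV 4.12 (cv2) and the standard library are available. Lean on these libraries where they do the work, as an engineer would, in place of code of your own. Each camera call takes 0.05 s, during which the arm holds its last target. There are 200 camera calls.

TASK

Turn the dryer's programme knob (the white one with the red strip) clockwise until its pointer is in the red zone of the dial, then pull it fully out so that it locks there with its green band showing, and let go. The catch may sit anywhere in the zone and cannot be seen: pull only lightly (about 8 N, never near 20 N) while turning slowly through the zone until you feel the knob come free, and never force it. Leave the temperature knob and everything else around as they are.

Things in the scene. Friction and masses are not known exactly. Their poses are not given: they have to be found in the camera images.
- console: control console of the dryer, fixed: white box 200 mm deep (x) x 380 mm wide (y) x 90 mm high with a grey-metal top; origin at the centre of its underside. It carries the programme dial on its left (+y) half, 90 mm left of and 20 mm nearer (-x) than its centre, and a temperature knob on its right half
- dial: black programme dial, 94 mm across and 3 mm thick, flat on the console's top, fixed; origin on the knob's upright axis, at the console's top face; its x axis points to the middle of the red zone, which may lie in any of a wide range of directions
- red_mark (a point): middle of the red zone on the black dial; the zone is an arc 0.46 rad to either side of this point, which is 34 mm from the knob's axis and 4 mm above the console's top. The hidden slot of the catch for this programme is centred within 0.36 rad to either side of it (differs each time, can only be felt); slots of other programmes lie 1.05 rad to either side of that one
- knob_grip (a point): grip point on the axis of the programme knob, 22 mm above the knob's skirt: white knob, skirt 60 mm across (its top 10 mm above the console's top when in), on it an upright grip bar 50 mm long, 14 mm thick, 31 mm high with flat sides and a red strip along its top. Pinch the bar across its 14 mm, from above; it reaches 41 mm above the console's top
- knob_pointer (a point): tip of the knob's red pointer line: on the line of the grip bar, 34 mm from the axis (4 mm outside the skirt's edge). It turns and rises with the knob
- knob_turn (a joint): turn of the programme knob (rad), grows clockwise seen from above; 0 with the pointer exactly at red_mark, the middle of the red zone; starts between -1.1 and -0.6 and stays where it is left; friction about 0.05 N m; ends at -1.9 and 1.5
- knob_pull (a joint): how far the knob is pulled up out of the dial (m): 0 pushed in. Friction 3 N, stays where left. Away from a slot its key meets the sprung catch after 1 mm. With the key in a slot (about 0.06 rad of play either way) it comes out 10.5 mm to a stop, a green band shows under the skirt, and it can no longer be turned
- catch_plate (a joint): how far the hidden sprung catch plate is lifted by the pull of the knob's key (m): 0 at rest, spring 5 N per mm. At 4 mm (a 20 N pull on it) the catch is spoilt. The end stop of the pulled knob is on this plate too
- temp_pointer (a point): point near the rim of the temperature knob: grey knob 40 mm across on a black base, on the right half of the console, 120 mm right of its centre. To be left alone
- dosing_cup: blue open dosing cup, 52 mm wide, 45 mm high, standing on the console's top; origin at the centre of its underside. Loose bystander
- detergent: blue detergent bottle with yellow cap, 84 mm wide, 200 mm high; origin at the centre of its underside. Loose bystander
- softener: white softener bottle with green cap, 72 mm wide, 190 mm high; origin at the centre of its underside. Loose bystander
- tab_jar: clear jar with orange lid, 90 mm wide, 110 mm high; origin at the centre of its underside. Loose bystander
- peg_tin: terracotta-coloured round tin, 80 mm wide, 60 mm high; origin at the centre of its underside. Loose bystander

How it is judged:
By the outcome, as a careful person would: the job done as asked, in the order asked, and still so for the second after the job is handed in, with the robot touching nothing.
It also fails if it takes over 70 s, if anything falls off the work surface, if the arm or the gripper's body presses on something with over 40 N, if the wrist force passes 120 N, or if a joint passes its speed limit or range.

## Working session

There is one attempt and no reset: what is moved stays moved. The work goes in short steps, Python scripts to look and compute and a tool call to move; the robot and the scene stay as the last step left them, time stands still between calls to the robot, and variables do not carry over. Pictures are saved under pics/ and viewed, about 8 in all and at most 12, crops included, and the job is handed in when it is done.

Besides the shell and the picture viewer there is one more tool, called after "Request:" as name(argument=value, ...), one argument or row to a line, values as JSON. servo_tool: Moves the arm, as the interface text tells. Its arguments: {"type":"object","properties":{"targets":{"type":"array"},"squeeze":{"type":"number"}},"required":["targets"]}

```bash
mkdir -p pics; cat > h.py <<'E'
import numpy as np, cv2
from plant import r
def ray(cam,uv,z):
    c=r.get_calibration(cam);K=np.array(c["K"]);T=np.array(c["extrinsics"])
    d=T[:3,:3]@np.linalg.inv(K)@np.array([uv[0],uv[1],1.]);o=T[:3,3]
    return o+d*(z-o[2])/d[2]
def proj(cam,p):
    c=r.get_calibration(cam);K=np.array(c["K"]);T=np.linalg.inv(np.array(c["extrinsics"]))
    q=K@(T[:3,:3]@np.asarray(p)+T[:3,3]);return q[:2]/q[2]
E
python3 - <<'E'
from h import *
s=r.get_state();print(s["tcp_pos"],s["eef_rot"],s["contact_force"],s["gripper_width"],r.grasp_offset)
a=r.capture("top");b=r.capture("side")
cv2.imwrite("pics/top.png",a);cv2.imwrite("pics/side.png",b)
for cam in("top","side"):
  for n in("console","dial","knob_grip","dosing_cup","temp_pointer"):
    for d in r.cut_out(n,cam)[:2]:
        m=d["mask"];v,u=np.nonzero(m);print(cam,n,round(d["p"],2),d["extent"],u.mean().round(1),v.mean().round(1),m.sum())
  print(r.get_calibration(cam))
E
```

```text
[0.20565271 0.64235656 0.22559315] [ 1.79901462e+02 -8.33174877e-03 -1.77582374e+01] [-0.25737661 -0.55229595  0.34636725] 0.08757049142941305 -0.0188
top console 0.73 [308.0, 193.5, 323.2, 209.5] 314.1 202.2 201
top console 0.67 [280.9, 145.0, 398.0, 230.6] 337.9 188.6 5433
top dial 0.76 [301.8, 189.0, 325.9, 217.7] 314.0 202.4 505
top knob_grip 0.58 [307.5, 196.2, 323.5, 213.1] 313.6 202.2 206
top dosing_cup 0.7 [443.9, 185.9, 469.6, 210.4] 457.0 195.6 513
top dosing_cup 0.49 [327.8, 164.5, 341.1, 177.0] 335.2 171.6 132
top temp_pointer 0.6 [282.8, 146.0, 396.6, 230.4] 337.9 188.8 5230
{'K': array([[436.70005868,   0.        , 324.41279737],
       [  0.        , 436.70005868, 200.16426037],
       [  0.        ,   0.        ,   1.        ]]), 'extrinsics': array([[-0.01438832, -0.99453577,  0.10340011,  0.36559732],
       [-0.99969665,  0.01637568,  0.01839691, -0.02547211],
       [-0.01998964, -0.10310404, -0.99446969,  1.63844484],
       [ 0.        ,  0.        ,  0.        ,  1.        ]])}
side console 0.65 [268.0, 168.3, 399.1, 251.0] 335.2 209.3 6708
side dial 0.66 [443.2, 240.8, 478.9, 292.9] 465.3 266.1 874
side dial 0.64 [287.2, 179.9, 318.0, 202.2] 303.5 192.5 485
side knob_grip 0.6 [292.7, 179.9, 314.4, 200.4] 303.7 189.8 238
side dosing_cup 0.82 [335.3, 172.5, 354.3, 189.9] 342.2 180.7 243
side temp_pointer 0.48 [363.9, 193.5, 374.3, 209.7] 369.9 201.2 160
side temp_pointer 0.15 [267.4, 166.9, 398.7, 251.4] 335.2 209.5 6717
{'K': array([[363.37075138,   0.        , 316.62366539],
       [  0.        , 363.37075138, 199.65297654],
       [  0.        ,   0.        ,   1.        ]]), 'extrinsics': array([[ 0.64432406, -0.51164756,  0.56838656, -0.11698509],
       [-0.76466276, -0.41963539,  0.4890777 , -0.55887112],
       [-0.0117203 , -0.74974857, -0.66161901,  0.83383155],
       [ 0.        ,  0.        ,  0.        ,  1.        ]])}
```

View pics/top.png

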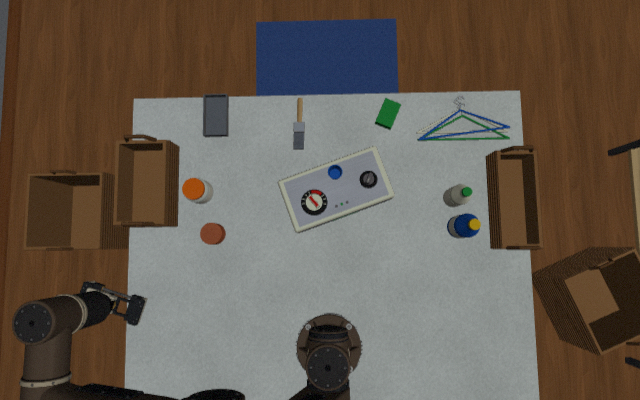

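View pics/side.png

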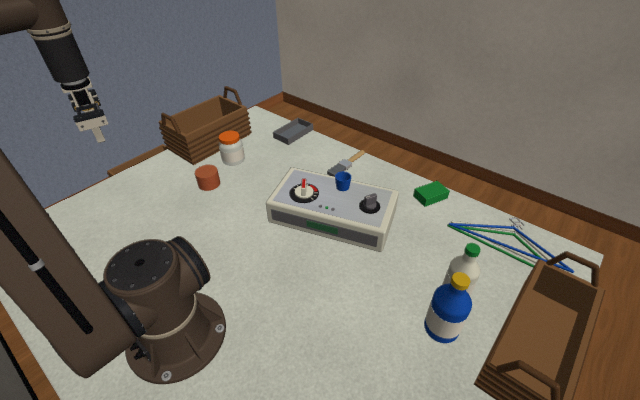

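The top view shows the console at about (338,189), the dial with its knob at (314,202), the blue cup at (335,172) and the temperature knob at (369,179). In the side view the dial is at (303,192). Next I'll compute the positions and enlarge the dial.

```bash
python3 - <<'E'
from h import *
print("dial top",ray("top",(313.9,202.8),.093),"side",ray("side",(303.2,191.5),.1))
print("cup",ray("top",(335,171.5),.13))
a=cv2.imread("pics/top.png");m=r.cut_out("console","top")
b=[d for d in m if d["mask"].sum()>3000]
if b:
    c,_=cv2.findContours(b[0]["mask"].astype(np.uint8),0,2);q=cv2.boxPoints(cv2.minAreaRect(np.vstack(c)))
    for p in q: print(p,ray("top",p,.09))
cv2.imwrite("pics/crop.png",cv2.resize(a[180:225,290:340],None,fx=12,fy=12,interpolation=cv2.INTER_CUBIC))
E
```

```text
dial top [0.51747358 0.04066108 0.093     ] side [0.51628619 0.04100639 0.1       ]
cup [ 0.62255071 -0.03602656  0.13      ]
[275.04483 179.39499] [0.60449885 0.1794043  0.09      ]
[376.94095 143.10324] [ 0.73030069 -0.18921356  0.09      ]
[396.68015 198.5249 ] [ 0.52822515 -0.2538434   0.09      ]
[294.78403 234.81665] [0.40496873 0.10987672 0.09      ]
```

View pics/crop.png

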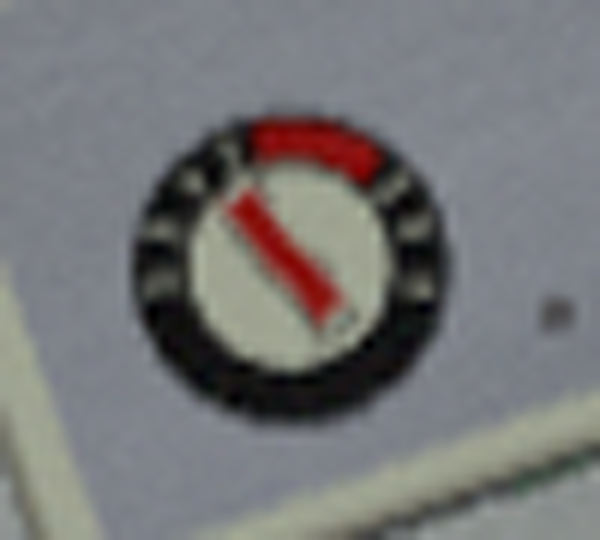

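The red zone's middle points at a yaw of about -13°. The pointer is at about +39°, so the knob starts near -0.9 rad, inside the stated range. The top and side views agree on the dial to about 1 mm. I'll move above it and check from near with the wrist camera.

Request:
servo_tool(
  targets=[
    {"dx":1.5,"dy":-3,"spin":0.05,"grip":100},
    {"dx":3,"dy":-6,"spin":0.1,"grip":100},
    {"dx":4.5,"dy":-9,"spin":0.15,"grip":100},
    {"dx":6,"dy":-12,"spin":0.2,"grip":90},
    {"dx":7.5,"dy":-15,"spin":0.25,"grip":80},
    {"dx":9,"dy":-18,"spin":0.3,"grip":70},
    {"dx":10.5,"dy":-21,"spin":0.35,"grip":70},
    {"dx":12,"dy":-24,"spin":0.4,"grip":70},
    {"dx":13.5,"dy":-27,"spin":0.45,"grip":70},
    {"dx":15.5,"dy":-30.1,"spin":0.5,"grip":70},
  ],
)

```text
validation failed for argument at $.ta...
```

Request:
servo_tool(
  targets=[
    {"dx":2,"dy":-3.5,"spin":0.05,"grip":70},
    {"dx":4,"dy":-7,"spin":0.1,"grip":70},
    {"dx":6,"dy":-11,"spin":0.16,"grip":70},
    {"dx":8,"dy":-15,"spin":0.22,"grip":70},
    {"dx":10,"dy":-19,"spin":0.28,"grip":70},
    {"dx":12,"dy":-23,"spin":0.34,"grip":70},
    {"dx":14,"dy":-27,"spin":0.4,"grip":70},
    {"dx":15.6,"dy":-30.1,"spin":0.46,"grip":70},
    {"dx":15.6,"dy":-30.1,"spin":0.49,"grip":70},
    {"dx":15.6,"dy":-30.1,"spin":0.49,"grip":70},
  ],
)

```text
validation failed for argument at $.ta...
```

```bash
python3 - <<'E'
from h import *
s=r.get_state();print(s["tcp_pos"],s["eef_rot"],s["contact_force"],s["moment"],s["gripper_width"],s["joints"])
a=r.capture("wrist");cv2.imwrite("pics/w1.png",a)
for n in("dial","knob_grip","knob_pointer"):
    for d in r.cut_out(n,"wrist")[:2]:
        m=d["mask"];v,u=np.nonzero(m);print(n,round(d["p"],2),d["extent"],u.mean().round(1),v.mean().round(1),m.sum())
print(r.get_calibration("wrist"))
E
```

```text
[0.20578369 0.64283327 0.22660127] [-1.79998012e+02  1.61752799e-03 -1.77504746e+01] [-0.77491013  0.21585838 -0.20224493] [-0.04975055  0.00707733 -0.0131089 ] 0.08775737796271878 [ 8.87572692e+01  2.05426758e+01  6.82183691e-01 -1.04839201e-03
 -7.01371424e+01 -1.65073877e+01]
{'K': array([[279.20697884,   0.        , 320.78596152],
       [  0.        , 279.20697884, 198.9768625 ],
       [  0.        ,   0.        ,   1.        ]]), 'extrinsics': array([[-0.30504282, -0.90758436, -0.28851259,  0.28391488],
       [-0.95233777,  0.2911155 ,  0.09112922,  0.61816966],
       [ 0.00128303,  0.30255975, -0.95312956,  0.38431953],
       [ 0.        ,  0.        ,  0.        ,  1.        ]])}
```

View pics/w1.png

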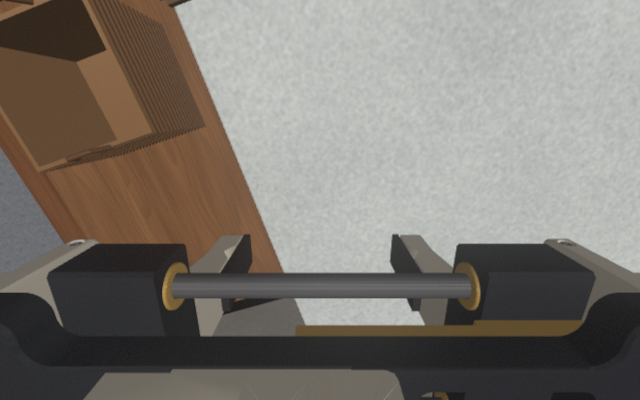

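The calls were refused, probably because every row needs every field. The arm has not moved: the wrist view shows only the gripper and the table. I'll send the rows again with all fields.

Request:
servo_tool(
  targets=[
    {"dx":1.5,"dy":-3,"dz":0,"spin":0.05,"grip":100},
    {"dx":3,"dy":-6,"dz":0,"spin":0.1,"grip":100},
    {"dx":4.5,"dy":-9,"dz":0,"spin":0.15,"grip":100},
    {"dx":6,"dy":-12,"dz":0,"spin":0.2,"grip":90},
    {"dx":7.5,"dy":-15,"dz":0,"spin":0.25,"grip":80},
    {"dx":9,"dy":-18,"dz":0,"spin":0.3,"grip":70},
    {"dx":10.5,"dy":-21,"dz":0,"spin":0.35,"grip":70},
    {"dx":12,"dy":-24,"dz":0,"spin":0.4,"grip":70},
    {"dx":13.5,"dy":-27,"dz":0,"spin":0.45,"grip":70},
    {"dx":15.5,"dy":-30.1,"dz":0,"spin":0.5,"grip":70},
  ],
)

```text
time_s: 1.68
tcp_pos: [0.3609, 0.3404, 0.227]
eef_rot: [-180.0, -0.0, 11.1]
contact_force: [0.9, -0.2, 0.2]
gripper_width: 0.0613
```

Request:
servo_tool(
  targets=[
    {"dx":2,"dy":-3.5,"dz":0,"spin":0.05,"grip":70},
    {"dx":4,"dy":-7,"dz":0,"spin":0.1,"grip":70},
    {"dx":6,"dy":-11,"dz":0,"spin":0.16,"grip":70},
    {"dx":8,"dy":-15,"dz":0,"spin":0.22,"grip":70},
    {"dx":10,"dy":-19,"dz":0,"spin":0.28,"grip":70},
    {"dx":12,"dy":-23,"dz":0,"spin":0.34,"grip":70},
    {"dx":14,"dy":-27,"dz":0,"spin":0.4,"grip":70},
    {"dx":15.6,"dy":-30.1,"dz":0,"spin":0.46,"grip":70},
    {"dx":15.6,"dy":-30.1,"dz":0,"spin":0.49,"grip":70},
    {"dx":15.6,"dy":-30.1,"dz":0,"spin":0.49,"grip":70},
  ],
)

```text
time_s: 2.52
tcp_pos: [0.5176, 0.0381, 0.2264]
eef_rot: [180.0, 0.0, 38.8]
contact_force: [-0.6, 0.3, -0.4]
gripper_width: 0.0614
```

```bash
python3 - <<'E'
from h import *
s=r.get_state();print(s["tcp_pos"],s["eef_rot"],s["contact_force"],s["moment"],s["gripper_width"],s["joints"])
a=r.capture("wrist");cv2.imwrite("pics/w2.png",a)
for n in("dial","knob_grip","knob_pointer"):
    for d in r.cut_out(n,"wrist")[:2]:
        m=d["mask"];v,u=np.nonzero(m);print(n,round(d["p"],2),d["extent"],u.mean().round(1),v.mean().round(1),m.sum())
# red pixels: bar strip and zone
hsv=cv2.cvtColor(a,cv2.COLOR_BGR2HSV);m=(((hsv[...,0]<8)|(hsv[...,0]>172))&(hsv[...,1]>150)&(hsv[...,2]>60)).astype(np.uint8)
n,l,st,c=cv2.connectedComponentsWithStats(m)
for i in range(1,n):
    if st[i,4]>30:
        print(st[i],c[i]);q=cv2.boxPoints(cv2.minAreaRect(np.argwhere(l==i)[:,::-1].astype(np.float32)))
        for z in(.094,.131): print(z,[ray("wrist",p,z)[:2].round(4).tolist() for p in q],ray("wrist",c[i],z)[:2].round(4))
E
```

```text
[0.51761596 0.03814842 0.22635117] [1.79992059e+02 3.00125853e-02 3.88293422e+01] [-0.59234944  0.32606878 -0.44221552] [-0.01889968 -0.04463744 -0.00340399] 0.06141295299241619 [ 2.59138360e+01  5.80723589e+00 -1.87901845e+01  1.58870075e-02
 -6.54300588e+01  1.02908899e+02]
dial 0.56 [274.5, 145.3, 362.3, 226.8] 318.8 182.1 5816
knob_grip 0.89 [293.5, 159.3, 347.5, 220.3] 318.8 185.4 2507
knob_grip 0.31 [414.4, 131.3, 482.7, 190.1] 450.5 159.7 2971
knob_pointer 0.87 [294.4, 156.0, 348.1, 217.0] 318.7 185.9 2570
knob_pointer 0.7 [413.6, 130.5, 484.1, 187.8] 450.2 159.9 3012
[333 149  26  30 344] [346.52906977 163.43604651]
0.094 [[0.5531, 0.0583], [0.5661, 0.0552], [0.5581, 0.0194], [0.5446, 0.0224]] [0.5559 0.039 ]
0.131 [[0.5565, 0.0629], [0.5679, 0.0601], [0.5609, 0.0289], [0.5491, 0.0315]] [0.559 0.046]
[315 173   9  44 381] [318.97112861 194.55643045]
0.094 [[0.5271, 0.0583], [0.5324, 0.0517], [0.4945, 0.0209], [0.4889, 0.0279]] [0.5111 0.0401]
0.131 [[0.5338, 0.0628], [0.5385, 0.0571], [0.5054, 0.0302], [0.5006, 0.0363]] [0.5199 0.0469]
```

View pics/w2.png

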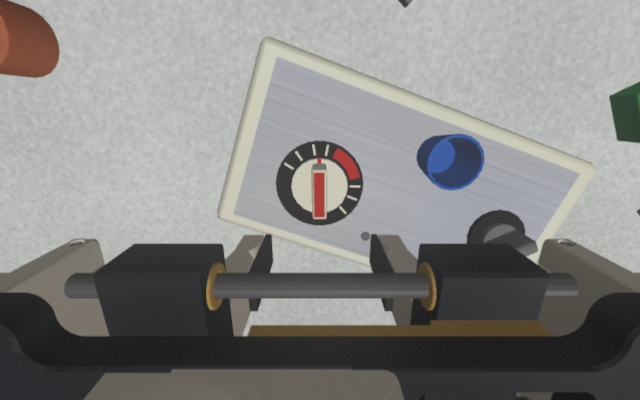

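The wrist view shows the dial at (319,183), the strip at (319,195) pointing to the top of the picture, and the red zone at (347,163), clockwise of it. The cup is at (450,160). The yaw of 38.8° already matches the bar. I'll check the centre.

```bash
python3 - <<'E'
from h import *
a=r.capture("wrist");t=r.capture("top");s=r.capture("side")
def comps(cam,img,lo):
    hsv=cv2.cvtColor(img,cv2.COLOR_BGR2HSV);m=(((hsv[...,0]<10)|(hsv[...,0]>170))&(hsv[...,1]>120)&(hsv[...,2]>60)).astype(np.uint8)
    n,l,st,c=cv2.connectedComponentsWithStats(m)
    for i in range(1,n):
        u,v=c[i]
        if st[i,4]>8 and np.hypot(*(c[i]-proj(cam,[.518,.043,.1])))<40: print(cam,st[i],"strip?",ray(cam,c[i],.131)[:2].round(4),"zone?",ray(cam,c[i],.094)[:2].round(4))
for n,i in(("wrist",a),("top",t),("side",s)): comps(n,i,0)
for cam in("wrist","top","side"):
    for d in r.cut_out("dial",cam)[:2]:
        c,_=cv2.findContours(d["mask"].astype(np.uint8),0,2);c=max(c,key=cv2.contourArea)
        e=cv2.fitEllipse(cv2.convexHull(c));print(cam,d["p"],e,ray(cam,e[0],.093)[:2].round(4))
# dark pixels hull in wrist near dial
g=a.max(2);m=np.zeros_like(g);m[140:230,270:366]=(g[140:230,270:366]<70);
c,_=cv2.findContours(m,0,2);e=cv2.fitEllipse(cv2.convexHull(max(c,key=cv2.contourArea)));print(e,ray("wrist",e[0],.093)[:2])
E
```

```text
wrist [336 149  27  32 389] strip? [0.5598 0.0432] zone? [0.5568 0.0358]
wrist [321 160   3   5  14] strip? [0.546  0.0647] zone? [0.541  0.0604]
wrist [318 174  10  44 436] strip? [0.5211 0.044 ] zone? [0.5125 0.0366]
side [302 179   4   9  27] strip? [0.5196 0.0428] zone? [0.5531 0.0745]
side [309 185   9   7  27] strip? [0.5227 0.002 ] zone? [0.5563 0.0316]
wrist 0.89 ((321.6861572265625, 183.2318572998047), (84.32706451416016, 87.38084411621094), 95.1448745727539) [0.5227 0.0459]
wrist 0.58 ((13.046707153320312, 38.23042678833008), (70.01232147216797, 105.90200805664062), 116.39915466308594) [0.4502 0.3549]
top 0.47 ((319.6250915527344, 208.388671875), (9.794471740722656, 21.40976905822754), 47.05744934082031) [0.4972 0.0205]
side 0.73 ((303.7021789550781, 191.62881469726562), (24.419021606445312, 29.941987991333008), 75.58541870117188) [0.5229 0.0451]
((322.26214599609375, 183.78785705566406), (82.6637191772461, 85.1808853149414), 89.65156555175781) [0.52266905 0.04478882]
```

Now that the arm has settled, the estimates agree at about (0.5215, 0.044). The arm is at (0.5175, 0.041), so I'll correct by +0.4 and +0.3 cm and go down to TCP z ≈ 0.107.

Request:
servo_tool(
  targets=[
    {"dx":0.4,"dy":0.3,"dz":-1.0,"spin":0,"grip":60},
    {"dx":0.4,"dy":0.3,"dz":-3.0,"spin":0,"grip":60},
    {"dx":0.4,"dy":0.3,"dz":-5.0,"spin":0,"grip":60},
    {"dx":0.4,"dy":0.3,"dz":-7.0,"spin":0,"grip":60},
    {"dx":0.4,"dy":0.3,"dz":-9.0,"spin":0,"grip":60},
    {"dx":0.4,"dy":0.3,"dz":-10.5,"spin":0,"grip":60},
    {"dx":0.4,"dy":0.3,"dz":-11.5,"spin":0,"grip":60},
    {"dx":0.4,"dy":0.3,"dz":-12.0,"spin":0,"grip":60},
    {"dx":0.4,"dy":0.3,"dz":-12.0,"spin":0,"grip":60},
    {"dx":0.4,"dy":0.3,"dz":-12.0,"spin":0,"grip":60},
  ],
)

```text
time_s: 3.85
tcp_pos: [0.5212, 0.044, 0.1068]
eef_rot: [180.0, -0.0, 39.0]
contact_force: [-0.1, 0.1, 0.5]
gripper_width: 0.0527
```

Request:
servo_tool(
  targets=[
    {"dx":0,"dy":0,"dz":0,"spin":0,"grip":45},
    {"dx":0,"dy":0,"dz":0,"spin":0,"grip":35},
    {"dx":0,"dy":0,"dz":0,"spin":0,"grip":28},
    {"dx":0,"dy":0,"dz":0,"spin":0,"grip":24},
    {"dx":0,"dy":0,"dz":0,"spin":0,"grip":20},
    {"dx":0,"dy":0,"dz":0,"spin":0,"grip":16},
    {"dx":0,"dy":0,"dz":0,"spin":0,"grip":10},
    {"dx":0,"dy":0,"dz":0,"spin":0,"grip":0},
    {"dx":0,"dy":0,"dz":0,"spin":0,"grip":0},
    {"dx":0,"dy":0,"dz":0,"spin":0,"grip":0},
  ],
  squeeze=15,
)

```text
time_s: 4.68
tcp_pos: [0.5212, 0.0435, 0.1068]
eef_rot: [180.0, -0.0, 39.0]
contact_force: [3.0, -4.5, 0.5]
gripper_width: 0.014
```

```bash
python3 - <<'E'
from h import *
s=r.get_state();print(s["tcp_pos"],s["eef_rot"],s["contact_force"],s["moment"],s["gripper_width"])
a=r.capture("wrist");cv2.imwrite("pics/w3.png",a)
E
```

```text
[0.52117206 0.04352551 0.10679473] [ 1.79959521e+02 -8.56764361e-03  3.89825417e+01] [ 3.03431348 -4.48238421  0.49041563] [-1.75995125 -1.0333424   0.08800748] 0.014006858241200182
```

View pics/w3.png

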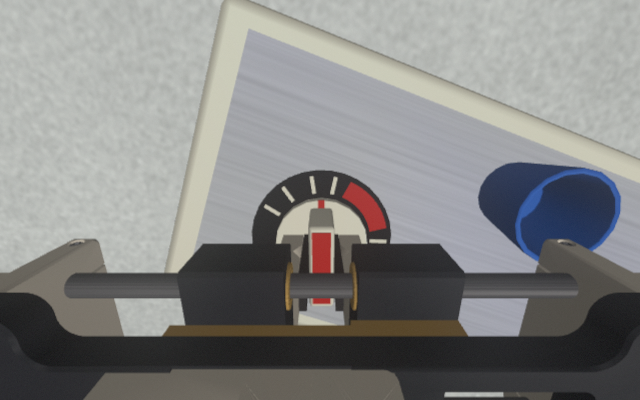

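The jaws hold the bar at 14.0 mm, and the wrist view shows it centred between them. The knob stands at about -0.90 rad. I'll null the small side force and turn, without pulling, to about -0.45 at the start of the zone.

Request:
servo_tool(
  targets=[
    {"dx":0.03,"dy":-0.05,"dz":0,"spin":-0.03,"grip":0},
    {"dx":0.03,"dy":-0.05,"dz":0,"spin":-0.08,"grip":0},
    {"dx":0.03,"dy":-0.05,"dz":0,"spin":-0.13,"grip":0},
    {"dx":0.03,"dy":-0.05,"dz":0,"spin":-0.18,"grip":0},
    {"dx":0.03,"dy":-0.05,"dz":0,"spin":-0.23,"grip":0},
    {"dx":0.03,"dy":-0.05,"dz":0,"spin":-0.28,"grip":0},
    {"dx":0.03,"dy":-0.05,"dz":0,"spin":-0.33,"grip":0},
    {"dx":0.03,"dy":-0.05,"dz":0,"spin":-0.38,"grip":0},
    {"dx":0.03,"dy":-0.05,"dz":0,"spin":-0.43,"grip":0},
    {"dx":0.03,"dy":-0.05,"dz":0,"spin":-0.43,"grip":0},
  ],
)

```text
time_s: 5.57
tcp_pos: [0.5213, 0.0434, 0.1068]
eef_rot: [180.0, -0.0, 14.2]
contact_force: [1.0, -2.2, 1.9]
gripper_width: 0.0142
```

```bash
python3 - <<'E'
from h import *
s=r.get_state();print(s["tcp_pos"],s["eef_rot"],s["contact_force"],s["moment"],s["gripper_width"])
a=r.capture("wrist");cv2.imwrite("pics/w4.png",a[120:300,200:460].repeat(2,0).repeat(2,1))
E
```

```text
[0.52125878 0.04336344 0.10675661] [ 1.79999066e+02 -2.07134472e-02  1.42082266e+01] [ 0.96346247 -2.19919155  1.89296674] [-1.01726513 -0.49427303 -0.03041898] 0.014240670655578987
```

View pics/w4.png

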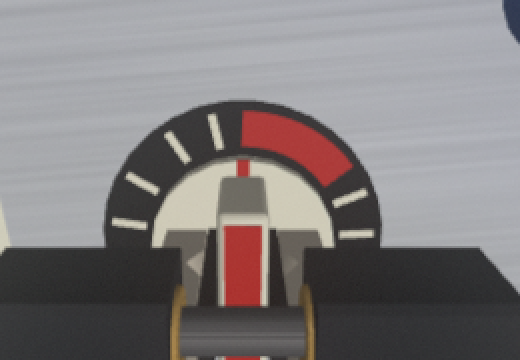

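The pointer sits exactly on the zone's leading edge, so the knob is at about -0.46. I'll start a light pull: up 2 mm, giving about 3 N of friction plus 5 N of spring.

Request:
servo_tool(
  targets=[
    {"dx":0.01,"dy":-0.02,"dz":0.03,"spin":0,"grip":0},
    {"dx":0.01,"dy":-0.02,"dz":0.06,"spin":0,"grip":0},
    {"dx":0.01,"dy":-0.02,"dz":0.09,"spin":0,"grip":0},
    {"dx":0.01,"dy":-0.02,"dz":0.12,"spin":0,"grip":0},
    {"dx":0.01,"dy":-0.02,"dz":0.14,"spin":0,"grip":0},
    {"dx":0.01,"dy":-0.02,"dz":0.16,"spin":0,"grip":0},
    {"dx":0.01,"dy":-0.02,"dz":0.18,"spin":0,"grip":0},
    {"dx":0.01,"dy":-0.02,"dz":0.2,"spin":0,"grip":0},
    {"dx":0.01,"dy":-0.02,"dz":0.2,"spin":0,"grip":0},
    {"dx":0.01,"dy":-0.02,"dz":0.2,"spin":0,"grip":0},
  ],
)

```text
time_s: 6.45
tcp_pos: [0.5212, 0.0433, 0.1084]
eef_rot: [-180.0, 0.0, 14.3]
contact_force: [3.6, -0.2, -6.8]
gripper_width: 0.014
```

The pull is 6.8 N with the catch felt. Now I'll turn slowly through the zone.

Request:
servo_tool(
  targets=[
    {"dx":0,"dy":0,"dz":0.01,"spin":-0.01,"grip":0},
    {"dx":0,"dy":0,"dz":0.01,"spin":-0.02,"grip":0},
    {"dx":0,"dy":0,"dz":0.01,"spin":-0.03,"grip":0},
    {"dx":0,"dy":0,"dz":0.01,"spin":-0.04,"grip":0},
    {"dx":0,"dy":0,"dz":0.01,"spin":-0.05,"grip":0},
    {"dx":0,"dy":0,"dz":0.01,"spin":-0.06,"grip":0},
    {"dx":0,"dy":0,"dz":0.01,"spin":-0.07,"grip":0},
    {"dx":0,"dy":0,"dz":0.01,"spin":-0.07,"grip":0},
    {"dx":0,"dy":0,"dz":0.01,"spin":-0.07,"grip":0},
    {"dx":0,"dy":0,"dz":0.01,"spin":-0.07,"grip":0},
  ],
)

```text
time_s: 7.28
tcp_pos: [0.5212, 0.0432, 0.1086]
eef_rot: [-180.0, -0.0, 10.3]
contact_force: [3.6, 1.3, -8.4]
gripper_width: 0.0137
```

Request:
servo_tool(
  targets=[
    {"dx":0,"dy":0,"dz":0,"spin":-0.01,"grip":0},
    {"dx":0,"dy":0,"dz":0,"spin":-0.02,"grip":0},
    {"dx":0,"dy":0,"dz":0,"spin":-0.03,"grip":0},
    {"dx":0,"dy":0,"dz":0,"spin":-0.04,"grip":0},
    {"dx":0,"dy":0,"dz":0,"spin":-0.05,"grip":0},
    {"dx":0,"dy":0,"dz":0,"spin":-0.05,"grip":0},
    {"dx":0,"dy":0,"dz":0,"spin":-0.05,"grip":0},
    {"dx":0,"dy":0,"dz":0,"spin":-0.05,"grip":0},
    {"dx":0,"dy":0,"dz":0,"spin":-0.05,"grip":0},
    {"dx":0,"dy":0,"dz":0,"spin":-0.05,"grip":0},
  ],
)

```text
time_s: 8.12
tcp_pos: [0.5212, 0.0432, 0.1087]
eef_rot: [-180.0, -0.0, 7.5]
contact_force: [4.4, 2.3, -8.1]
gripper_width: 0.014
```

```bash
python3 - <<'E'
from h import *
s=r.get_state();print(s["tcp_pos"],s["eef_rot"],s["contact_force"],s["moment"],s["gripper_width"])
E
```

```text
[0.5212097  0.04317477 0.10865926] [-1.79997287e+02 -2.08295213e-03  7.46167663e+00] [ 4.4246794   2.33067503 -8.12885117] [ 8.45461781e-01 -1.53396234e+00 -1.46582956e-03] 0.013990837778908274
```

Request:
servo_tool(
  targets=[
    {"dx":0.03,"dy":0.02,"dz":0,"spin":-0.01,"grip":0},
    {"dx":0.03,"dy":0.02,"dz":0,"spin":-0.02,"grip":0},
    {"dx":0.03,"dy":0.02,"dz":0,"spin":-0.03,"grip":0},
    {"dx":0.03,"dy":0.02,"dz":0,"spin":-0.04,"grip":0},
    {"dx":0.03,"dy":0.02,"dz":0,"spin":-0.05,"grip":0},
    {"dx":0.03,"dy":0.02,"dz":0,"spin":-0.06,"grip":0},
    {"dx":0.03,"dy":0.02,"dz":0,"spin":-0.06,"grip":0},
    {"dx":0.03,"dy":0.02,"dz":0,"spin":-0.06,"grip":0},
    {"dx":0.03,"dy":0.02,"dz":0,"spin":-0.06,"grip":0},
    {"dx":0.03,"dy":0.02,"dz":0,"spin":-0.06,"grip":0},
  ],
)

```text
time_s: 8.95
tcp_pos: [0.5213, 0.0432, 0.1086]
eef_rot: [180.0, 0.0, 4.0]
contact_force: [0.9, 0.3, -4.2]
gripper_width: 0.014
```

The force fell from 8.1 to 4.2 N at about -0.28 rad, near the friction level. I'll probe with a 1 mm lift: if the knob is free, the force stays low.

Request:
servo_tool(
  targets=[
    {"dx":0,"dy":0,"dz":0.01,"spin":0,"grip":0},
    {"dx":0,"dy":0,"dz":0.02,"spin":0,"grip":0},
    {"dx":0,"dy":0,"dz":0.03,"spin":0,"grip":0},
    {"dx":0,"dy":0,"dz":0.04,"spin":0,"grip":0},
    {"dx":0,"dy":0,"dz":0.05,"spin":0,"grip":0},
    {"dx":0,"dy":0,"dz":0.06,"spin":0,"grip":0},
    {"dx":0,"dy":0,"dz":0.07,"spin":0,"grip":0},
    {"dx":0,"dy":0,"dz":0.08,"spin":0,"grip":0},
    {"dx":0,"dy":0,"dz":0.09,"spin":0,"grip":0},
    {"dx":0,"dy":0,"dz":0.1,"spin":0,"grip":0},
  ],
)

```text
time_s: 9.78
tcp_pos: [0.5212, 0.0432, 0.1094]
eef_rot: [180.0, 0.0, 4.0]
contact_force: [1.9, -0.4, -11.0]
gripper_width: 0.0138
```

```bash
python3 - <<'E'
from h import *
s=r.get_state();print(s["tcp_pos"],s["eef_rot"],s["contact_force"],s["moment"],s["gripper_width"])
E
```

```text
[0.52123754 0.04322059 0.10943146] [1.79993080e+02 3.16103009e-02 4.01624461e+00] [  1.93973208  -0.42154072 -11.00106564] [-0.13981146 -0.8729888   0.05005793] 0.013806406925608838
```

Not free: the force rose to 11 N, so the drop was only friction shifting. I'll ease back and keep turning.

Request:
servo_tool(
  targets=[
    {"dx":0.01,"dy":0,"dz":-0.03,"spin":0,"grip":0},
    {"dx":0.01,"dy":0,"dz":-0.06,"spin":0,"grip":0},
    {"dx":0.01,"dy":0,"dz":-0.06,"spin":-0.01,"grip":0},
    {"dx":0.01,"dy":0,"dz":-0.06,"spin":-0.02,"grip":0},
    {"dx":0.01,"dy":0,"dz":-0.06,"spin":-0.03,"grip":0},
    {"dx":0.01,"dy":0,"dz":-0.06,"spin":-0.04,"grip":0},
    {"dx":0.01,"dy":0,"dz":-0.06,"spin":-0.05,"grip":0},
    {"dx":0.01,"dy":0,"dz":-0.05,"spin":-0.05,"grip":0},
    {"dx":0.01,"dy":0,"dz":-0.04,"spin":-0.05,"grip":0},
    {"dx":0.01,"dy":0,"dz":-0.04,"spin":-0.05,"grip":0},
  ],
)

```text
time_s: 10.62
tcp_pos: [0.5214, 0.0432, 0.1091]
eef_rot: [180.0, 0.0, 1.2]
contact_force: [-2.2, 0.3, -4.9]
gripper_width: 0.0139
```

Request:
servo_tool(
  targets=[
    {"dx":0,"dy":0,"dz":0,"spin":-0.01,"grip":0},
    {"dx":0,"dy":0,"dz":0,"spin":-0.02,"grip":0},
    {"dx":0,"dy":0,"dz":0,"spin":-0.03,"grip":0},
    {"dx":0,"dy":0,"dz":0,"spin":-0.04,"grip":0},
    {"dx":0,"dy":0,"dz":0,"spin":-0.05,"grip":0},
    {"dx":0,"dy":0,"dz":0,"spin":-0.05,"grip":0},
    {"dx":0,"dy":0,"dz":0,"spin":-0.05,"grip":0},
    {"dx":0,"dy":0,"dz":0,"spin":-0.05,"grip":0},
    {"dx":0,"dy":0,"dz":0,"spin":-0.05,"grip":0},
    {"dx":0,"dy":0,"dz":0,"spin":-0.05,"grip":0},
  ],
)

```text
time_s: 11.45
tcp_pos: [0.5214, 0.0432, 0.1092]
eef_rot: [180.0, 0.0, -1.7]
contact_force: [-3.3, -1.3, -4.6]
gripper_width: 0.0139
```

```bash
python3 - <<'E'
from h import *
s=r.get_state();print(s["tcp_pos"],s["eef_rot"],s["contact_force"],s["moment"],s["gripper_width"])
E
```

```text
[0.52138089 0.04322264 0.10915291] [ 1.79990317e+02  2.38183662e-02 -1.71113671e+00] [-3.26019341 -1.27497174 -4.58207817] [-0.59866804  1.22166047  0.02399339] 0.01392282110147373
```

Request:
servo_tool(
  targets=[
    {"dx":-0.02,"dy":-0.01,"dz":0.01,"spin":0,"grip":0},
    {"dx":-0.02,"dy":-0.01,"dz":0.02,"spin":0,"grip":0},
    {"dx":-0.02,"dy":-0.01,"dz":0.03,"spin":0,"grip":0},
    {"dx":-0.02,"dy":-0.01,"dz":0.03,"spin":-0.01,"grip":0},
    {"dx":-0.02,"dy":-0.01,"dz":0.03,"spin":-0.02,"grip":0},
    {"dx":-0.02,"dy":-0.01,"dz":0.03,"spin":-0.03,"grip":0},
    {"dx":-0.02,"dy":-0.01,"dz":0.03,"spin":-0.04,"grip":0},
    {"dx":-0.02,"dy":-0.01,"dz":0.03,"spin":-0.04,"grip":0},
    {"dx":-0.02,"dy":-0.01,"dz":0.03,"spin":-0.04,"grip":0},
    {"dx":-0.02,"dy":-0.01,"dz":0.03,"spin":-0.04,"grip":0},
  ],
  squeeze=25,
)

```text
time_s: 12.28
tcp_pos: [0.5213, 0.0432, 0.1095]
eef_rot: [180.0, 0.0, -4.0]
contact_force: [-1.1, -1.3, -11.8]
gripper_width: 0.0138
```

```bash
python3 - <<'E'
from h import *
s=r.get_state();print(s["tcp_pos"],s["eef_rot"],s["contact_force"],s["moment"],s["gripper_width"])
a=r.capture("wrist");cv2.imwrite("pics/w5.png",a[120:300,200:460].repeat(2,0).repeat(2,1))
E
```

```text
[0.52134299 0.04320653 0.10948295] [ 1.79998387e+02  6.29537373e-03 -3.99977051e+00] [ -1.13315383  -1.30489281 -11.7724248 ] [-0.56337446  0.26330206  0.10578139] 0.01378293701721565
```

View pics/w5.png

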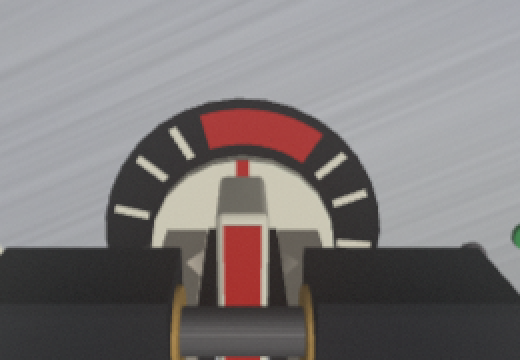

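The pointer is still in the zone at about -0.13 rad, and the knob follows the jaws. The 11.8 N pull is a bit high, so I'll ease it and turn on.

Request:
servo_tool(
  targets=[
    {"dx":0,"dy":-0.01,"dz":-0.03,"spin":0,"grip":0},
    {"dx":0,"dy":-0.01,"dz":-0.03,"spin":-0.01,"grip":0},
    {"dx":0,"dy":-0.01,"dz":-0.03,"spin":-0.02,"grip":0},
    {"dx":0,"dy":-0.01,"dz":-0.03,"spin":-0.03,"grip":0},
    {"dx":0,"dy":-0.01,"dz":-0.03,"spin":-0.04,"grip":0},
    {"dx":0,"dy":-0.01,"dz":-0.03,"spin":-0.05,"grip":0},
    {"dx":0,"dy":-0.01,"dz":-0.03,"spin":-0.05,"grip":0},
    {"dx":0,"dy":-0.01,"dz":-0.03,"spin":-0.05,"grip":0},
    {"dx":0,"dy":-0.01,"dz":-0.03,"spin":-0.05,"grip":0},
    {"dx":0,"dy":-0.01,"dz":-0.03,"spin":-0.05,"grip":0},
  ],
)

```text
time_s: 13.17
tcp_pos: [0.5214, 0.0432, 0.1094]
eef_rot: [-180.0, -0.0, -6.9]
contact_force: [-4.0, -0.3, -4.2]
gripper_width: 0.0136
```

Request:
servo_tool(
  targets=[
    {"dx":0,"dy":0,"dz":0,"spin":-0.01,"grip":0},
    {"dx":0,"dy":0,"dz":0,"spin":-0.02,"grip":0},
    {"dx":0,"dy":0,"dz":0,"spin":-0.03,"grip":0},
    {"dx":0,"dy":0,"dz":0,"spin":-0.04,"grip":0},
    {"dx":0,"dy":0,"dz":0,"spin":-0.05,"grip":0},
    {"dx":0,"dy":0,"dz":0,"spin":-0.05,"grip":0},
    {"dx":0,"dy":0,"dz":0,"spin":-0.05,"grip":0},
    {"dx":0,"dy":0,"dz":0,"spin":-0.05,"grip":0},
    {"dx":0,"dy":0,"dz":0,"spin":-0.05,"grip":0},
    {"dx":0,"dy":0,"dz":0,"spin":-0.05,"grip":0},
  ],
)

```text
time_s: 14.0
tcp_pos: [0.5214, 0.0432, 0.1093]
eef_rot: [-180.0, -0.0, -9.7]
contact_force: [-3.9, -0.7, -3.4]
gripper_width: 0.0139
```

```bash
python3 - <<'E'
from h import *
s=r.get_state();print(s["tcp_pos"],s["eef_rot"],s["contact_force"],s["moment"],s["gripper_width"])
E
```

```text
[0.52143844 0.04316774 0.10930211] [-1.79995444e+02 -5.27454970e-03 -9.72756109e+00] [-3.89161359 -0.72551494 -3.41973705] [0.06547055 1.56625877 0.09314336] 0.013933436428979916
```

Request:
servo_tool(
  targets=[
    {"dx":-0.03,"dy":0,"dz":0.01,"spin":0,"grip":0},
    {"dx":-0.03,"dy":0,"dz":0.01,"spin":0,"grip":0},
    {"dx":-0.03,"dy":0,"dz":0.02,"spin":0,"grip":0},
    {"dx":-0.03,"dy":0,"dz":0.02,"spin":0,"grip":0},
    {"dx":-0.03,"dy":0,"dz":0.03,"spin":0,"grip":0},
    {"dx":-0.03,"dy":0,"dz":0.04,"spin":0,"grip":0},
    {"dx":-0.03,"dy":0,"dz":0.05,"spin":0,"grip":0},
    {"dx":-0.03,"dy":0,"dz":0.05,"spin":0,"grip":0},
    {"dx":-0.03,"dy":0,"dz":0.05,"spin":0,"grip":0},
    {"dx":-0.03,"dy":0,"dz":0.05,"spin":0,"grip":0},
  ],
)

```text
time_s: 14.83
tcp_pos: [0.5213, 0.0432, 0.1097]
eef_rot: [-180.0, -0.0, -9.7]
contact_force: [1.6, -0.9, -12.8]
gripper_width: 0.014
```

```bash
python3 - <<'E'
from h import *
s=r.get_state();print(s["tcp_pos"],s["eef_rot"],s["contact_force"],s["moment"],s["gripper_width"])
E
```

```text
[0.52126395 0.04319144 0.10967863] [-1.79993537e+02 -1.35639064e-02 -9.72763340e+00] [  1.64994721  -0.90057548 -12.82358432] [-0.35675133 -0.5842763   0.05315583] 0.014002846566001289
```

Still on the catch. From here I'll keep a smaller pull and end each step with a small raise, so a release reads clearly.

Request:
servo_tool(
  targets=[
    {"dx":0.01,"dy":0,"dz":-0.06,"spin":0,"grip":0},
    {"dx":0.01,"dy":0,"dz":-0.06,"spin":-0.01,"grip":0},
    {"dx":0.01,"dy":0,"dz":-0.06,"spin":-0.02,"grip":0},
    {"dx":0.01,"dy":0,"dz":-0.06,"spin":-0.03,"grip":0},
    {"dx":0.01,"dy":0,"dz":-0.06,"spin":-0.04,"grip":0},
    {"dx":0.01,"dy":0,"dz":-0.06,"spin":-0.05,"grip":0},
    {"dx":0.01,"dy":0,"dz":-0.05,"spin":-0.05,"grip":0},
    {"dx":0.01,"dy":0,"dz":-0.04,"spin":-0.05,"grip":0},
    {"dx":0.01,"dy":0,"dz":-0.03,"spin":-0.05,"grip":0},
    {"dx":0.01,"dy":0,"dz":-0.03,"spin":-0.05,"grip":0},
  ],
)

```text
time_s: 15.67
tcp_pos: [0.5213, 0.0432, 0.1095]
eef_rot: [-180.0, -0.0, -12.6]
contact_force: [0.3, -1.1, -7.3]
gripper_width: 0.0137
```

Request:
servo_tool(
  targets=[
    {"dx":0,"dy":0,"dz":-0.03,"spin":0,"grip":0},
    {"dx":0,"dy":0,"dz":-0.03,"spin":-0.01,"grip":0},
    {"dx":0,"dy":0,"dz":-0.03,"spin":-0.02,"grip":0},
    {"dx":0,"dy":0,"dz":-0.03,"spin":-0.03,"grip":0},
    {"dx":0,"dy":0,"dz":-0.03,"spin":-0.04,"grip":0},
    {"dx":0,"dy":0,"dz":-0.03,"spin":-0.05,"grip":0},
    {"dx":0,"dy":0,"dz":-0.02,"spin":-0.05,"grip":0},
    {"dx":0,"dy":0,"dz":-0.01,"spin":-0.05,"grip":0},
    {"dx":0,"dy":0,"dz":0,"spin":-0.05,"grip":0},
    {"dx":0,"dy":0,"dz":0,"spin":-0.05,"grip":0},
  ],
)

```text
time_s: 16.5
tcp_pos: [0.5213, 0.0432, 0.1093]
eef_rot: [-180.0, -0.0, -15.5]
contact_force: [1.1, -0.7, -7.0]
gripper_width: 0.0135
```

```bash
python3 - <<'E'
from h import *
s=r.get_state();print(s["tcp_pos"],s["eef_rot"],s["contact_force"],s["moment"],s["gripper_width"])
E
```

```text
[0.52125091 0.04317155 0.10930326] [-1.79997219e+02 -9.47416306e-04 -1.54578557e+01] [ 1.13826643 -0.69547429 -6.96826165] [-0.26254332 -0.42204824 -0.01705634] 0.013541675591891652
```

Forces hold steady at about 7 N on the catch at +0.05 rad. I'll keep using the same pattern.

Request:
servo_tool(
  targets=[
    {"dx":0,"dy":0,"dz":-0.03,"spin":0,"grip":0},
    {"dx":0,"dy":0,"dz":-0.03,"spin":-0.01,"grip":0},
    {"dx":0,"dy":0,"dz":-0.03,"spin":-0.02,"grip":0},
    {"dx":0,"dy":0,"dz":-0.03,"spin":-0.03,"grip":0},
    {"dx":0,"dy":0,"dz":-0.03,"spin":-0.04,"grip":0},
    {"dx":0,"dy":0,"dz":-0.03,"spin":-0.05,"grip":0},
    {"dx":0,"dy":0,"dz":-0.02,"spin":-0.05,"grip":0},
    {"dx":0,"dy":0,"dz":-0.01,"spin":-0.05,"grip":0},
    {"dx":0,"dy":0,"dz":0,"spin":-0.05,"grip":0},
    {"dx":0,"dy":0,"dz":0,"spin":-0.05,"grip":0},
  ],
)

```text
time_s: 17.33
tcp_pos: [0.5213, 0.0432, 0.1096]
eef_rot: [-180.0, -0.0, -18.3]
contact_force: [-0.1, -0.2, -2.8]
gripper_width: 0.0139
```

Request:
servo_tool(
  targets=[
    {"dx":0,"dy":0,"dz":-0.03,"spin":0,"grip":0},
    {"dx":0,"dy":0,"dz":-0.03,"spin":-0.01,"grip":0},
    {"dx":0,"dy":0,"dz":-0.03,"spin":-0.02,"grip":0},
    {"dx":0,"dy":0,"dz":-0.03,"spin":-0.03,"grip":0},
    {"dx":0,"dy":0,"dz":-0.03,"spin":-0.04,"grip":0},
    {"dx":0,"dy":0,"dz":-0.03,"spin":-0.05,"grip":0},
    {"dx":0,"dy":0,"dz":-0.02,"spin":-0.05,"grip":0},
    {"dx":0,"dy":0,"dz":-0.01,"spin":-0.05,"grip":0},
    {"dx":0,"dy":0,"dz":0,"spin":-0.05,"grip":0},
    {"dx":0,"dy":0,"dz":0,"spin":-0.05,"grip":0},
  ],
)

```text
time_s: 18.17
tcp_pos: [0.5213, 0.0432, 0.1094]
eef_rot: [-180.0, -0.0, -21.2]
contact_force: [-0.7, -0.7, 0.4]
gripper_width: 0.0141
```

```bash
python3 - <<'E'
from h import *
s=r.get_state();print(s["tcp_pos"],s["eef_rot"],s["contact_force"],s["moment"],s["gripper_width"])
E
```

```text
[0.52130545 0.04316082 0.10938516] [-1.79994589e+02 -5.48115960e-03 -2.11855836e+01] [-0.69124417 -0.71127676  0.44231766] [-0.36030565  0.23240433 -0.01817558] 0.014073563274060353
```

The force fell to 2.8 N and then to about 0, at roughly +0.1 to +0.15 rad: likely free. I'll probe by lifting 1 mm.

Request:
servo_tool(
  targets=[
    {"dx":0,"dy":0,"dz":0.01,"spin":0,"grip":0},
    {"dx":0,"dy":0,"dz":0.02,"spin":0,"grip":0},
    {"dx":0,"dy":0,"dz":0.03,"spin":0,"grip":0},
    {"dx":0,"dy":0,"dz":0.04,"spin":0,"grip":0},
    {"dx":0,"dy":0,"dz":0.05,"spin":0,"grip":0},
    {"dx":0,"dy":0,"dz":0.06,"spin":0,"grip":0},
    {"dx":0,"dy":0,"dz":0.07,"spin":0,"grip":0},
    {"dx":0,"dy":0,"dz":0.08,"spin":0,"grip":0},
    {"dx":0,"dy":0,"dz":0.09,"spin":0,"grip":0},
    {"dx":0,"dy":0,"dz":0.1,"spin":0,"grip":0},
  ],
)

```text
time_s: 19.0
tcp_pos: [0.5212, 0.0432, 0.1105]
eef_rot: [-180.0, -0.0, -21.2]
contact_force: [0.6, -0.7, -3.5]
gripper_width: 0.0136
```

```bash
python3 - <<'E'
from h import *
s=r.get_state();print(s["tcp_pos"],s["eef_rot"],s["contact_force"],s["moment"],s["gripper_width"])
E
```

```text
[0.52123348 0.04315142 0.11048955] [-1.79995398e+02 -4.52546715e-03 -2.11869583e+01] [ 0.58857421 -0.67867012 -3.50620322] [-0.46719566 -0.57681209  0.02333181] 0.013593921381739699
```

It's free, with only 3.5 N of friction. I'll pull on, taking the last part in small steps towards the stop.

Request:
servo_tool(
  targets=[
    {"dx":0,"dy":0,"dz":0.05,"spin":0,"grip":0},
    {"dx":0,"dy":0,"dz":0.1,"spin":0,"grip":0},
    {"dx":0,"dy":0,"dz":0.15,"spin":0,"grip":0},
    {"dx":0,"dy":0,"dz":0.2,"spin":0,"grip":0},
    {"dx":0,"dy":0,"dz":0.25,"spin":0,"grip":0},
    {"dx":0,"dy":0,"dz":0.3,"spin":0,"grip":0},
    {"dx":0,"dy":0,"dz":0.35,"spin":0,"grip":0},
    {"dx":0,"dy":0,"dz":0.4,"spin":0,"grip":0},
    {"dx":0,"dy":0,"dz":0.45,"spin":0,"grip":0},
    {"dx":0,"dy":0,"dz":0.5,"spin":0,"grip":0},
  ],
)

```text
time_s: 19.83
tcp_pos: [0.5212, 0.0432, 0.1155]
eef_rot: [-180.0, -0.0, -21.2]
contact_force: [2.6, -1.5, -4.3]
gripper_width: 0.0136
```

Request:
servo_tool(
  targets=[
    {"dx":0,"dy":0,"dz":0.02,"spin":0,"grip":0},
    {"dx":0,"dy":0,"dz":0.04,"spin":0,"grip":0},
    {"dx":0,"dy":0,"dz":0.06,"spin":0,"grip":0},
    {"dx":0,"dy":0,"dz":0.08,"spin":0,"grip":0},
    {"dx":0,"dy":0,"dz":0.1,"spin":0,"grip":0},
    {"dx":0,"dy":0,"dz":0.12,"spin":0,"grip":0},
    {"dx":0,"dy":0,"dz":0.14,"spin":0,"grip":0},
    {"dx":0,"dy":0,"dz":0.14,"spin":0,"grip":0},
    {"dx":0,"dy":0,"dz":0.14,"spin":0,"grip":0},
    {"dx":0,"dy":0,"dz":0.14,"spin":0,"grip":0},
  ],
)

```text
time_s: 20.67
tcp_pos: [0.5212, 0.0432, 0.1169]
eef_rot: [-180.0, -0.0, -21.2]
contact_force: [1.4, -0.1, -3.5]
gripper_width: 0.0138
```

```bash
python3 - <<'E'
from h import *
s=r.get_state();print(s["tcp_pos"],s["eef_rot"],s["contact_force"],s["moment"],s["gripper_width"])
E
```

```text
[0.5212391  0.04315244 0.11690392] [-1.79998749e+02 -4.67736853e-03 -2.11847967e+01] [ 1.4188722  -0.05235491 -3.49054254] [-0.3416572  -0.67943484  0.01652937] 0.013800882409300406
```

The knob is out about 10 mm and still free. I'll go on in half-millimetre steps.

Request:
servo_tool(
  targets=[
    {"dx":0,"dy":0,"dz":0.01,"spin":0,"grip":0},
    {"dx":0,"dy":0,"dz":0.02,"spin":0,"grip":0},
    {"dx":0,"dy":0,"dz":0.03,"spin":0,"grip":0},
    {"dx":0,"dy":0,"dz":0.04,"spin":0,"grip":0},
    {"dx":0,"dy":0,"dz":0.05,"spin":0,"grip":0},
    {"dx":0,"dy":0,"dz":0.06,"spin":0,"grip":0},
    {"dx":0,"dy":0,"dz":0.06,"spin":0,"grip":0},
    {"dx":0,"dy":0,"dz":0.06,"spin":0,"grip":0},
    {"dx":0,"dy":0,"dz":0.06,"spin":0,"grip":0},
    {"dx":0,"dy":0,"dz":0.06,"spin":0,"grip":0},
  ],
)

```text
time_s: 21.5
tcp_pos: [0.5212, 0.0432, 0.1175]
eef_rot: [-180.0, -0.0, -21.2]
contact_force: [1.7, -1.7, -3.3]
gripper_width: 0.0136
```

Request:
servo_tool(
  targets=[
    {"dx":0,"dy":0,"dz":0.01,"spin":0,"grip":0},
    {"dx":0,"dy":0,"dz":0.02,"spin":0,"grip":0},
    {"dx":0,"dy":0,"dz":0.03,"spin":0,"grip":0},
    {"dx":0,"dy":0,"dz":0.04,"spin":0,"grip":0},
    {"dx":0,"dy":0,"dz":0.05,"spin":0,"grip":0},
    {"dx":0,"dy":0,"dz":0.06,"spin":0,"grip":0},
    {"dx":0,"dy":0,"dz":0.06,"spin":0,"grip":0},
    {"dx":0,"dy":0,"dz":0.06,"spin":0,"grip":0},
    {"dx":0,"dy":0,"dz":0.06,"spin":0,"grip":0},
    {"dx":0,"dy":0,"dz":0.06,"spin":0,"grip":0},
  ],
)

```text
time_s: 22.33
tcp_pos: [0.5212, 0.0431, 0.1181]
eef_rot: [-180.0, -0.0, -21.2]
contact_force: [2.1, -0.2, -3.2]
gripper_width: 0.0139
```

Request:
servo_tool(
  targets=[
    {"dx":0,"dy":0,"dz":0.01,"spin":0,"grip":0},
    {"dx":0,"dy":0,"dz":0.02,"spin":0,"grip":0},
    {"dx":0,"dy":0,"dz":0.03,"spin":0,"grip":0},
    {"dx":0,"dy":0,"dz":0.04,"spin":0,"grip":0},
    {"dx":0,"dy":0,"dz":0.05,"spin":0,"grip":0},
    {"dx":0,"dy":0,"dz":0.06,"spin":0,"grip":0},
    {"dx":0,"dy":0,"dz":0.06,"spin":0,"grip":0},
    {"dx":0,"dy":0,"dz":0.06,"spin":0,"grip":0},
    {"dx":0,"dy":0,"dz":0.06,"spin":0,"grip":0},
    {"dx":0,"dy":0,"dz":0.06,"spin":0,"grip":0},
  ],
)

```text
time_s: 23.17
tcp_pos: [0.5212, 0.0432, 0.1186]
eef_rot: [-180.0, -0.0, -21.2]
contact_force: [2.6, -0.6, -5.5]
gripper_width: 0.0137
```

```bash
python3 - <<'E'
from h import *
s=r.get_state();print(s["tcp_pos"],s["eef_rot"],s["contact_force"],s["moment"],s["gripper_width"])
a=r.capture("wrist");b=r.capture("side")
x=a[120:300,200:460].repeat(2,0).repeat(2,1)
u,v=proj("side",[.521,.043,.1]).astype(int);y=cv2.resize(b[v-25:v+25,u-32:u+32],(461,360),interpolation=cv2.INTER_CUBIC)[:,:270]
cv2.imwrite("pics/w6.png",np.hstack([x,y]))
E
```

```text
[0.5212128  0.04315115 0.11862408] [-1.79999957e+02 -4.69303247e-04 -2.11873580e+01] [ 2.58638741 -0.5691296  -5.5441389 ] [-0.16724947 -1.27895819  0.04280528] 0.013719688902904743
```

View pics/w6.png

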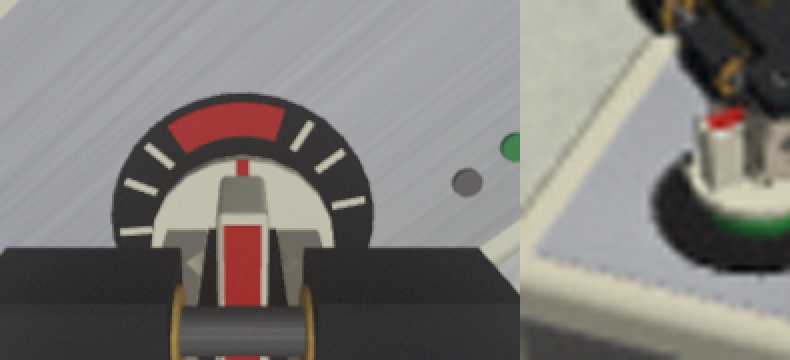

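The green band is visible under the skirt, the pointer is inside the red zone, and the force is just rising to 5.5 N. One more small step will confirm the stop.

Request:
servo_tool(
  targets=[
    {"dx":0,"dy":0,"dz":0.01,"spin":0,"grip":0},
    {"dx":0,"dy":0,"dz":0.02,"spin":0,"grip":0},
    {"dx":0,"dy":0,"dz":0.03,"spin":0,"grip":0},
    {"dx":0,"dy":0,"dz":0.04,"spin":0,"grip":0},
    {"dx":0,"dy":0,"dz":0.04,"spin":0,"grip":0},
    {"dx":0,"dy":0,"dz":0.04,"spin":0,"grip":0},
    {"dx":0,"dy":0,"dz":0.04,"spin":0,"grip":0},
    {"dx":0,"dy":0,"dz":0.04,"spin":0,"grip":0},
    {"dx":0,"dy":0,"dz":0.04,"spin":0,"grip":0},
    {"dx":0,"dy":0,"dz":0.04,"spin":0,"grip":0},
  ],
)

```text
time_s: 24.1
tcp_pos: [0.5212, 0.0432, 0.119]
eef_rot: [180.0, 0.0, -21.2]
contact_force: [4.0, -0.8, -7.1]
gripper_width: 0.0141
```

The force now rises steadily with height (7.1 N), so the knob is on its stop. I'll let go and rise.

Request:
servo_tool(
  targets=[
    {"dx":0,"dy":0,"dz":0,"spin":0,"grip":20},
    {"dx":0,"dy":0,"dz":0,"spin":0,"grip":25},
    {"dx":0,"dy":0,"dz":0,"spin":0,"grip":30},
    {"dx":0,"dy":0,"dz":0,"spin":0,"grip":40},
    {"dx":0,"dy":0,"dz":0,"spin":0,"grip":45},
    {"dx":0,"dy":0,"dz":0,"spin":0,"grip":50},
    {"dx":0,"dy":0,"dz":0,"spin":0,"grip":50},
    {"dx":0,"dy":0,"dz":0,"spin":0,"grip":50},
    {"dx":0,"dy":0,"dz":0,"spin":0,"grip":50},
    {"dx":0,"dy":0,"dz":0,"spin":0,"grip":50},
  ],
)

```text
time_s: 24.93
tcp_pos: [0.5212, 0.0431, 0.1191]
eef_rot: [180.0, 0.0, -21.2]
contact_force: [-0.2, -0.1, -0.6]
gripper_width: 0.0437
```

Request:
servo_tool(
  targets=[
    {"dx":0,"dy":0,"dz":0.5,"spin":0,"grip":50},
    {"dx":0,"dy":0,"dz":1.5,"spin":0,"grip":50},
    {"dx":0,"dy":0,"dz":3,"spin":0,"grip":50},
    {"dx":0,"dy":0,"dz":5,"spin":0,"grip":50},
    {"dx":0,"dy":0,"dz":7,"spin":0,"grip":50},
    {"dx":0,"dy":0,"dz":9,"spin":0,"grip":50},
    {"dx":0,"dy":0,"dz":10.5,"spin":0,"grip":50},
    {"dx":0,"dy":0,"dz":11,"spin":0,"grip":50},
    {"dx":0,"dy":0,"dz":11,"spin":0,"grip":50},
    {"dx":0,"dy":0,"dz":11,"spin":0,"grip":50},
  ],
)

```text
time_s: 25.77
tcp_pos: [0.5209, 0.0432, 0.229]
eef_rot: [-180.0, 0.0, -21.2]
contact_force: [0.5, -0.8, -0.2]
gripper_width: 0.0439
```

```bash
python3 - <<'E'
from h import *
s=r.get_state();print(s["time_s"],s["tcp_pos"],s["contact_force"],s["gripper_width"])
a=r.capture("wrist");b=r.capture("side");o=cv2.imread("pics/side.png")
x=a[60:300,130:530]
u,v=proj("side",[.521,.043,.1]).astype(int);y=cv2.resize(b[v-25:v+25,u-25:u+25],(240,240),interpolation=cv2.INTER_CUBIC)
w=b[100:340,150:550]
cv2.imwrite("pics/fin.png",np.vstack([np.hstack([x,y]),np.hstack([w,np.zeros_like(y)])]))
E
```

```text
25.7667 [0.52093981 0.04315094 0.2289949 ] [ 0.47231359 -0.76608749 -0.23744392] 0.043904934954496044
```

View pics/fin.png

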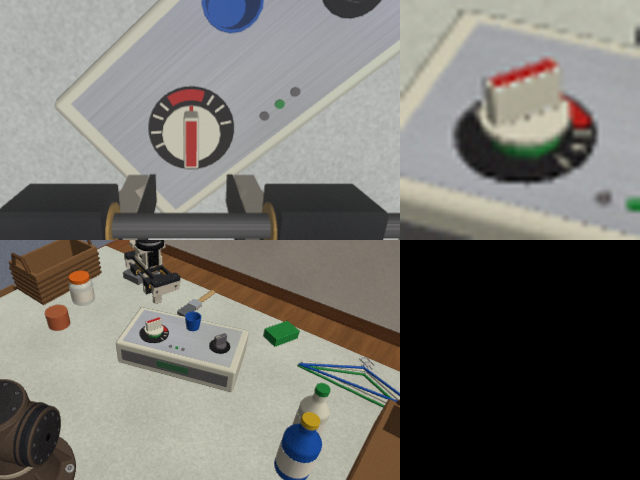

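The knob stands pulled out with its green band showing (side crop at about (530,148)), and the pointer is inside the red zone. The cup, temperature knob and bottles are where they were, and the gripper is clear. I'm handing in.

```bash
python3 -c "
from plant import r
print(r.close_job())"
```

```text
the job is handed in; nothing more can be done
None
```

The programme knob is turned clockwise into the red zone and pulled out to its stop, with the green band showing. I let go of it and handed the job in at about 26 s of the 70 s allowed.

- **Turning:** I turned the knob from about -0.9 rad to the edge of the zone without pulling. I then pulled lightly while turning in steps of about 0.05 rad until it came free, at about +0.10 to +0.15 rad.
- **Pull force:** Most readings were 3–8 N. Three peaked at 11.0, 11.8 and 12.8 N, above the 8 N asked for but well short of 20 N. One drop in force, at about -0.28 rad, was a false alarm from friction shifting.
- **Pulling out:** The knob came out against only about 3.5 N, and the force rose to 7.1 N as it met the stop. The fingers rose about 12 mm for the knob's 10.5 mm travel, so the bar probably slipped about 1 mm in the jaws earlier.
- **Last checks:** The final pictures, taken after letting go, show the green band and the pointer inside the red zone. The cup, temperature knob and bottles look unmoved, the gripper is 11 cm clear, and the measured force is near zero.

My first two move calls were refused because the rows left out `dz`; nothing moved.

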